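# Set a culture dish for its picture and hold the camera mast up

### The arm

A 6-joint arm with a two-finger parallel gripper is mounted at the origin on the work surface. World frame = base frame: x ahead of the robot, y to its left, z up, the work surface at z = 0. Lengths are in m, angles in rad, forces in N, time in s.
With the tool pointing down it reaches from about 0.275 to 0.825 m from the base axis. Payload 5.2 kg.
Tool frame: the origin (TCP) lies on the centre line of the jaws, within the pads' length; the fingertips stand 14 mm ahead of it and the grasp point (between the pads) lies 5 mm behind it; z points along the fingers, y is the line along which they close (so a half turn about z gives the same grasp; the last joint's range is limited). The gripper opens to 93 mm and grips with 3 to 60 N. Pads are 15 mm wide; open, the fingers measure 128 mm over their backs; the gripper's body (75 mm by 188 mm) begins 65 mm behind the grasp point.
Start: joints at [-1.32, 0.259, 1.535, -0, 1.348, -0.203], TCP at [0.241, -0.494, 0.233] pointing down, gripper open.
Joint ranges: [-3.14, 3.14], [-0.91, 2.08], [0.19, 2.58], [-1.22, 4.36], [0.22, 2.71], [-3.12, 3.12]. Speed limits (rad/s): [2.57, 2.57, 3.14, 3.14, 3.14, 3.14].

### API

Orientations are given as a unit quaternion [w, x, y, z].
In Python, from plant import env gives the robot as it stands.
- The arm moves only by the tool move_arm, never from a script. Its argument "targets" is a list that holds one entry, the list of rows, each a list of 6 numbers: the shift along the tool's x, y, z in cm, then the turn, a rotation vector about the tool's x, y, z in degrees. In form: [[[x, y, z, ax, ay, az], ...]]. A call has 1 to 5 rows; each row is the pose to reach, as a shift and turn from the pose commanded when the call began, along the tool's axes at that moment; what a row does not reach only later rows make up. A row lasts 1/12 s, in which the tool goes at most 41.7 mm and 7.16 degrees, less where a joint would pass 70% of its speed; a pose out of reach is approached as far as the arm can. A call with a gripper value outside its range is refused whole. "fingers" is the finger opening in cm, from 0 to 9.3, set as the call begins (left out, the last holds). The fingers move at their own pace and stop on an object; "newtons" is the grip in N (left out, the last holds). Time passes only in rows, so rows that repeat a pose let the fingers close. It gives the time, the measured TCP pose, the force, the opening and the grip force at its end, in the units of the state.
- env.get_state(): the state, without advancing time (a new reading comes with each control period).
- env.capture(name): name is "scene" or "side" or "wrist"; returns a dict with "color" (480x640x3 uint8, blue, green, red), "depth" (480x640 float32, m along the optical axis (not along the pixel's ray), 0 where there is no reading), "K" (3x3 intrinsics, pixels), "R" (3x3) and "t" (3): a world point X has camera coordinates R X + t. Camera axes: x right, y down, z forward; pixel columns grow to the right and rows downward; lengths in m; the calibration is good to about 2 mm. A picture is of the moment at which its call begins.
- env.sign_off(): hands the job in; it is judged then, once.
The state is a dict: "t": time; "joints": joint angles; "qd": joint speeds; "effort": joint torques, N m; "tcp_pos": TCP position; "ee_rot": TCP orientation; "contact_force": force on the tool from outside, world axes, zero at the start; "moment": the same for the moment, N m; "finger_gap": opening from 0.0 (shut) to 1.0 (fully open); "finger_force": force on a finger pad.
Only numpy, scipy, OpenCV 4.12 (cv2) and the standard library are available. Lean on these libraries where they do the work, as an engineer would, in place of code of your own. Each camera call takes 0.05 s, during which the arm holds its last target. There are 200 camera calls.

### The job

Centre the small culture dish on the ring of the stage plate, between the two stop bars, keeping it level, and let go of it. Then press in the release button on the grip of the camera mast, pull the mast up past its first stop to the second stop, fully out, and hold it there: it slides down if let go, so finish with the gripper still holding the camera up by its grip. Leave everything else on the bench where it is.

Things in the scene. Friction and masses are not known exactly. Their poses are not given: they have to be found in the camera images.
- dish_center (a point): The small white lidded culture dish, a disc 40 mm in diameter and 16 mm tall, about 30 g, lying flat on the bench, to be centred on the stage. This point is its centre, half-way up (8 mm above its underside); its z axis is up.
- stage (a point): Centre of the fixed stage plate's upper face (20 mm above the bench), in a printed dashed ring of 52 mm. Plate 110 x 110 mm, z up. Two dark stop bars, 8 mm tall, 60 mm long, run along this frame's x at y = 30 to 38 mm and -30 to -38 mm: 60 mm clear between them, so fingers straddling the dish fit along x, not along y. The mast's axis is 200 mm away along +y.
- station: Fixed grey base plate, 130 mm along its x, 340 mm along its y, 12 mm thick, that carries the stage plate (centre at y = -100 mm) and the camera mast (axis at y = +100 mm); origin at the centre of its underside, axes parallel to those of the stage. It may stand turned on the bench.
- grip_center (a point): Centre of the grip block on top of the telescopic mast: an upright grey block 30 x 30 mm, 48 mm tall (24 mm above and below), axes parallel to the stage's. Fully down it is 169 mm above the bench, fully out 269 mm. The camera (50 mm wide) hangs on an arm on the -y side, 38 to 95 mm from this point; the +x, -x, +y sides are free. Moving parts weigh about 0.5 kg.
- grip: The same grip block with the camera and button that it carries; origin at the block's centre, axes as for grip_center. It moves straight up and down only.
- button (a joint): Release button on the block's +x face: black cap 20 mm wide, 26 mm tall, at mid-height, 6 mm proud. 0 is out, 0.005 m fully in (1 mm proud); springs back, takes 4 N. Pinching the block along x, one finger on the cap, one on the face opposite (36 mm across, 31 when pressed), presses it. While it is out the mast is locked at the bottom; over 4 mm in, the mast slides freely.
- mast (a joint): How far the mast is drawn out (m): 0 fully down, locked; 0.050 first stop (catches only if the button is let out); 0.100 second stop, fully out against a hard end. The second stop has no catch: let go, the camera slides down by its weight to the first stop.
- large_dish: Large flat white dish, 80 mm diameter, 16 mm tall, a bystander; origin at the centre of its underside.
- jar: Small lidded jar, 42 mm diameter, 55 mm tall, a bystander; origin at the centre of its underside.
- tape: Roll of tape lying flat, 68 mm diameter, 20 mm tall, a bystander; origin at the centre of its underside.
- marker: Marker pen lying down, about 130 mm long and 12 mm thick, a bystander (origin underneath its middle).
- swab_box: Cardboard box 70 x 110 x 40 mm, a bystander; origin at the centre of its underside.
- cup: Open white cup, 64 mm wide at the rim, 60 mm tall, a bystander; origin at the centre of its underside.
- dish: The same small culture dish; origin at the centre of its underside.

How it is judged:
By the outcome, as a careful person would: the job done as asked, in the order asked, and still so for the second after the job is handed in, while the arm keeps its last pose, push and grip.
It also fails if it takes over 51 s, if anything falls off the work surface, if the arm or the gripper's body presses on something with over 40 N, if the wrist force passes 120 N, or if a joint passes its speed limit or range.

## Working session

There is one attempt and no reset: what is moved stays moved. The work goes in short steps, Python scripts to look and compute and a tool call to move; the robot and the scene stay as the last step left them, time stands still between calls to the robot, and variables do not carry over. Pictures are saved under pics/ and viewed, at most 10 in all, crops included, and the job is handed in when it is done.

Besides the shell and the picture viewer there is one more tool, called after ">>>" as name([rows], argument=value, ...), one row to a line, values as JSON. move_arm: Moves the arm, as the interface text tells. Its arguments: {"type":"object","properties":{"targets":{"type":"array"},"fingers":{"type":"number"},"newtons":{"type":"number"}},"required":["targets"]}

```bash
mkdir -p pics
cat > h.py <<'E'
import numpy as np,cv2
from plant import env
from scipy.spatial.transform import Rotation as Rn
def px(c,u,v,r=1):
    d=c["depth"][int(v)-r:int(v)+r+1,int(u)-r:int(u)+r+1]; d=np.median(d[d>0])
    return c["R"].T@(d*np.linalg.inv(c["K"])@[u,v,1]-c["t"])
def rot(s=None):
    s=s or env.get_state(); q=s["ee_rot"]; return Rn.from_quat([q[1],q[2],q[3],q[0]]).as_matrix()
def cloud(c):
    v,u=np.mgrid[:480,:640]; d=c["depth"]; P=np.stack([u,v,np.ones_like(u)],-1)@np.linalg.inv(c["K"]).T*d[...,None]
    return (P-c["t"])@c["R"]
def pix(c,P):
    p=c["K"]@(c["R"]@np.array(P)+c["t"]); return p[:2]/p[2]
E
python3 - <<'E'
from h import *
import pickle
s=env.get_state();print({k:np.round(v,3) for k,v in s.items()});print(rot(s).round(3))
for n in ["scene","side"]:
    c=env.capture(n);pickle.dump(c,open(n+".pkl","wb"));cv2.imwrite(f"pics/{n}.png",c["color"]);print(n,(-c["R"].T@c["t"]).round(2))
E
```

```text
{'t': np.float64(0.0), 'joints': array([-1.32 ,  0.259,  1.536,  0.   ,  1.348, -0.203]), 'qd': array([-0.001,  0.001,  0.001,  0.   ,  0.001,  0.002]), 'effort': array([-1.0000e-03, -4.3731e+01, -2.8400e+01,  7.2000e-02,  4.1000e-02,
       -0.0000e+00]), 'tcp_pos': array([ 0.241, -0.494,  0.232]), 'ee_rot': array([-0.001,  0.974,  0.225, -0.   ]), 'contact_force': array([ 0.127, -0.128,  0.726]), 'moment': array([ 0.034,  0.048, -0.031]), 'finger_force': np.float64(0.0), 'finger_gap': np.float64(1.001)}
[[ 0.899  0.438 -0.   ]
 [ 0.438 -0.899  0.002]
 [ 0.    -0.002 -1.   ]]
scene [1.26 0.2  1.1 ]
side [0.26 0.5  0.7 ]
```

View pics/scene.png

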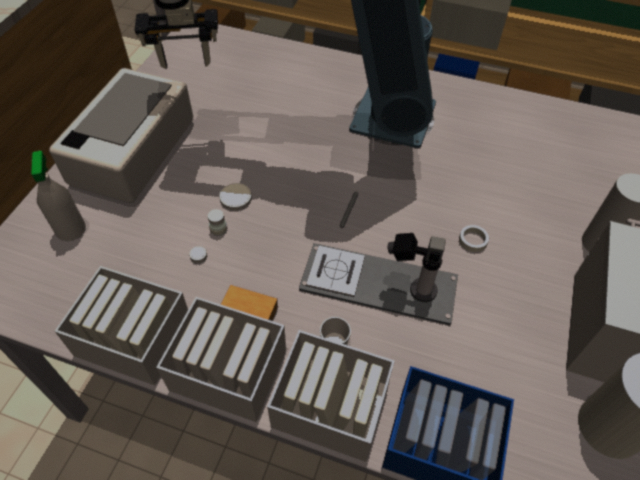

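View pics/side.png

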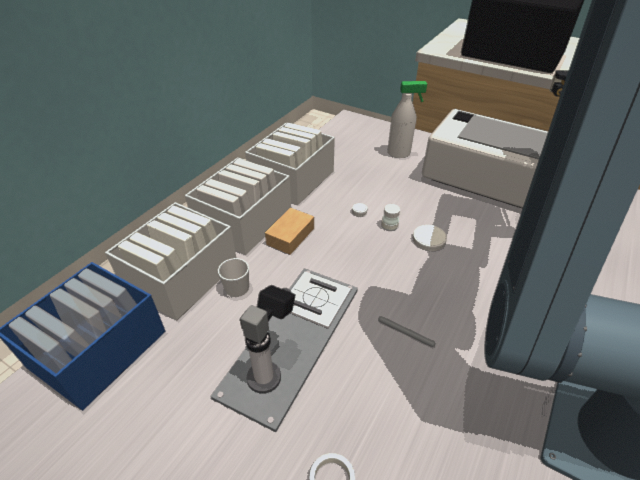

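The scene view shows the dish at (198,254), the stage at (336,269) and the grip at (436,247). In the side view they are at (360,210), (316,296) and (255,320).

Run:
```python
from h import *
import pickle
for n,pts in (("scene",dict(dish=(198,252),stage=(336,269),grip=(437,243),jar=(216,214),mk=(349,208))),("side",dict(dish=(360,208),stage=(316,296),grip=(255,313),jar=(391,212)))):
    c=pickle.load(open(n+".pkl","rb"));W=cloud(c);ok=c["depth"]>0
    for k,p in pts.items(): print(n,k,px(c,*p).round(4))
    g=px(c,*pts["stage"]);near=ok&(np.hypot(W[...,0]-g[0],W[...,1]-g[1])<.3)
    m=near&(abs(W[...,2]-.012)<.004); r=cv2.minAreaRect((W[m][:,:2]*1000).astype(np.float32)); print("base",m.sum(),r)
    m=ok&(np.hypot(W[...,0]-g[0],W[...,1]-g[1])<.085)&(W[...,2]>.0175)&(W[...,2]<.024)&(c["color"].min(-1)>110); r=cv2.minAreaRect((W[m][:,:2]*1000).astype(np.float32)); print("plate",m.sum(),r)
    g=px(c,*pts["dish"]);m=ok&(np.hypot(W[...,0]-g[0],W[...,1]-g[1])<.03)&(W[...,2]>.012)&(W[...,2]<.022);P=W[m];print("dish",m.sum(),cv2.minEnclosingCircle((P[:,:2]*1000).astype(np.float32)),P[:,2].mean())
    g=px(c,*pts["grip"]);m=ok&(np.hypot(W[...,0]-g[0],W[...,1]-g[1])<.04)&(W[...,2]>.188)&(W[...,2]<.2);P=W[m];print("grip",m.sum(),cv2.minAreaRect((P[:,:2]*1000).astype(np.float32)),P[:,2].mean())
```

```text
scene dish [ 0.6259 -0.3054  0.0162]
scene stage [0.5664 0.0117 0.0217]
scene grip [0.5522 0.21   0.1946]
scene jar [ 0.5367 -0.2961  0.0564]
scene mk [ 0.3784 -0.0162  0.0129]
base 4801 ((558.072265625, 35.23583984375), (561.8455810546875, 490.9893493652344), 40.218605041503906)
plate 1519 ((565.940185546875, 11.20682144165039), (112.88201141357422, 110.03223419189453), 4.100363254547119)
dish 202 ((627.7341918945312, -303.5906982421875), 21.861059188842773) 0.016763113433181518
grip 203 ((551.4718017578125, 210.48471069335938), (31.70543098449707, 30.08545684814453), 4.50081205368042) 0.1930048515663328
side dish [ 0.6242 -0.3012  0.0156]
side stage [0.5649 0.0101 0.0197]
side grip [0.5471 0.2095 0.1932]
side jar [ 0.5331 -0.2803  0.0548]
base 7295 ((563.135986328125, -1.343048095703125), (492.4095153808594, 572.0795288085938), 2.713313102722168)
plate 1721 ((565.3504028320312, 13.247077941894531), (110.9156265258789, 111.88744354248047), 4.5430989265441895)
dish 128 ((626.739013671875, -303.21331787109375), 20.94277000427246) 0.015590522091419088
grip 355 ((548.2947998046875, 212.58590698242188), (30.16658592224121, 30.23490333557129), 6.347536563873291) 0.1922305569346919
```

```bash
cat > go.py <<'E'
import sys
from h import *
# usage: go.py x y z yaw_deg -> remaining shift (cm) and turn (deg) in tool axes
x,y,z,a=map(float,sys.argv[1:5]);s=env.get_state();R=rot(s);a=np.radians(a)
Y=np.array([np.cos(a),np.sin(a),0]);Z=np.array([0,0,-1.]);T=np.stack([np.cross(Y,Z),Y,Z],1)
print("t",round(s["t"],2),"shift cm",(R.T@(np.array([x,y,z])-s["tcp_pos"])*100).round(2),"turn",np.degrees(Rn.from_matrix(R.T@T).as_rotvec()).round(2),"gap",round(s["finger_gap"]*9.3,2),"F",s["contact_force"].round(1))
E
python3 go.py 0.627 -0.303 0.13 4.4
```

```text
t 0.1 shift cm [43.06 -0.21 10.2 ] turn [ -0.07  -0.07 -68.4 ] gap 9.31 F [ 0.1 -0.  -0. ]
```

>>> move_arm([
  [[43, 0, 8, 0, 0, -68.4], [43, 0, 8, 0, 0, -68.4], [43, 0, 8, 0, 0, -68.4], [43, 0, 8, 0, 0, -68.4], [43, 0, 8, 0, 0, -68.4]],
], fingers=6.5, newtons=10)

```text
t: 0.52
tcp_pos: [0.4265, -0.4033, 0.1938]
ee_rot: [-0.0, 0.857, 0.516, -0.0]
contact_force: [0.2, -0.4, -0.3]
finger_gap: 0.719
finger_force: 0.0
```

```bash
python3 go.py 0.627 -0.303 0.13 4.4
```

```text
t 0.52 shift cm [18.24 13.04  6.38] turn [-3.000e-02 -3.000e-02 -3.227e+01] gap 6.68 F [ 0.2 -0.4 -0.3]
```

>>> move_arm([
  [[18.0, 13, 6.4, 0, 0, -32], [18.0, 13, 6.4, 0, 0, -32], [18.0, 13, 6.4, 0, 0, -32], [18.0, 13, 6.4, 0, 0, -32], [18.0, 13, 6.4, 0, 0, -32]],
])

```text
t: 0.93
tcp_pos: [0.6066, -0.3154, 0.1357]
ee_rot: [-0.001, 0.681, 0.732, -0.0]
contact_force: [0.4, -1.4, -0.1]
finger_gap: 0.701
finger_force: 0.0
```

>>> move_arm([
  [[0, 0, 0, 0, 0, 0], [0, 0, 0, 0, 0, 0], [0, 0, 0, 0, 0, 0]],
])

```text
t: 1.18
tcp_pos: [0.6047, -0.3167, 0.1362]
ee_rot: [-0.001, 0.683, 0.73, -0.0]
contact_force: [0.6, 0.6, 0.0]
finger_gap: 0.701
finger_force: 0.0
```

```bash
python3 go.py 0.627 -0.303 0.017 4.4
python3 - <<'E'
from h import *
c=env.capture("wrist");cv2.imwrite("pics/w1.png",c["color"])
W=cloud(c);ok=c["depth"]>0;g=[.627,-.303]
print(pix(c,[.627,-.303,.016]))
m=ok&(np.hypot(W[...,0]-g[0],W[...,1]-g[1])<.035)&(W[...,2]>.011)&(W[...,2]<.022);P=W[m];print("dish",m.sum(),cv2.minEnclosingCircle((P[:,:2]*1000).astype(np.float32)),P[:,2].mean())
E
```

```text
t 1.18 shift cm [ 1.21  2.34 11.91] turn [-0.09 -0.03 -0.58] gap 6.52 F [0.6 0.6 0. ]
[347.05279849 229.97103099]
dish 2009 ((628.4708862304688, -302.8893127441406), 20.011335372924805) 0.016646984416778286
```

View pics/w1.png

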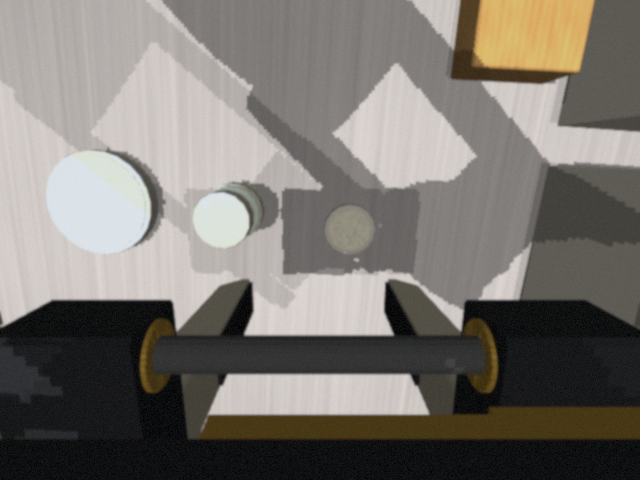

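The wrist view shows the dish at (350,229), matching the depth fit of (0.6285, -0.303). The jar is to the left at (222,220), clear of the fingers. Lowering onto the dish.

>>> move_arm([
  [[1.2, 2.45, 3, 0, 0, -0.6], [1.2, 2.45, 6, 0, 0, -0.6], [1.2, 2.45, 9, 0, 0, -0.6], [1.2, 2.45, 11, 0, 0, -0.6], [1.2, 2.45, 11.8, 0, 0, -0.6]],
])

```text
t: 1.65
tcp_pos: [0.6258, -0.3035, 0.016]
ee_rot: [-0.002, 0.68, 0.733, -0.001]
contact_force: [-0.1, 0.6, -0.5]
finger_gap: 0.7
finger_force: 0.0
```

>>> move_arm([
  [[0, 0, 0, 0, 0, 0], [0, 0, 0, 0, 0, 0]],
])

```text
t: 1.82
tcp_pos: [0.6286, -0.3047, 0.0201]
ee_rot: [0.001, 0.68, 0.733, 0.0]
contact_force: [-0.3, -0.4, 0.3]
finger_gap: 0.697
finger_force: 0.0
```

```bash
python3 go.py 0.6285 -0.303 0.017 4.4
```

```text
t 1.82 shift cm [0.17 0.   0.31] turn [ 0.05  0.05 -0.09] gap 6.49 F [-0.3 -0.4  0.3]
```

>>> move_arm([
  [[0.15, 0, 0.2, 0, 0, 0], [0.15, 0, 0.2, 0, 0, 0], [0.15, 0, 0.2, 0, 0, 0], [0.15, 0, 0.2, 0, 0, 0]],
])

```text
t: 2.15
tcp_pos: [0.6293, -0.3021, 0.0181]
ee_rot: [0.001, 0.679, 0.734, 0.0]
contact_force: [0.0, 0.2, -0.6]
finger_gap: 0.699
finger_force: 0.0
```

>>> move_arm([
  [[0, 0, 0, 0, 0, 0], [0, 0, 0, 0, 0, 0], [0, 0, 0, 0, 0, 0], [0, 0, 0, 0, 0, 0], [0, 0, 0, 0, 0, 0]],
], fingers=3.0, newtons=10)

```text
t: 2.57
tcp_pos: [0.6287, -0.3017, 0.0168]
ee_rot: [-0.0, 0.679, 0.734, -0.0]
contact_force: [2.2, 1.1, 0.6]
finger_gap: 0.432
finger_force: 10.0
```

>>> move_arm([
  [[0, 0, 0, 0, 0, 0], [0, 0, 0, 0, 0, 0], [0, 0, 0, 0, 0, 0], [0, 0, 0, 0, 0, 0]],
])

```text
t: 2.9
tcp_pos: [0.6287, -0.3017, 0.0168]
ee_rot: [-0.0, 0.679, 0.734, 0.0]
contact_force: [-0.2, 0.9, 0.9]
finger_gap: 0.426
finger_force: 10.0
```

```bash
python3 go.py 0.6285 -0.303 0.14 4.4
```

```text
t 2.9 shift cm [ -0.13  -0.03 -12.32] turn [-0.01 -0.01  0.01] gap 3.96 F [-0.2  0.9  0.9]
```

Gripped (gap 3.96 cm). Lifting, then moving towards the stage.

>>> move_arm([
  [[0, 0, -2, 0, 0, 0], [0, 0, -4, 0, 0, 0], [0, 0, -7, 0, 0, 0], [0, 0, -10, 0, 0, 0], [0, 0, -10, 0, 0, 0]],
])

```text
t: 3.32
tcp_pos: [0.6319, -0.3039, 0.1241]
ee_rot: [0.006, 0.679, 0.734, 0.001]
contact_force: [1.0, -0.5, 1.1]
finger_gap: 0.427
finger_force: 10.0
```

```bash
python3 go.py 0.5655 0.012 0.117 4.4
```

```text
t 3.32 shift cm [32.01 -4.19  0.45] turn [0.5  0.41 0.02] gap 3.97 F [ 1.  -0.5  1.1]
```

>>> move_arm([
  [[3, -0.4, 0, 0, 0, 0], [6, -0.8, 0, 0, 0, 0], [9.5, -1.2, 0, 0, 0, 0], [13, -1.6, 0, 0, 0, 0], [16, -2.0, 0, 0, 0, 0]],
])

```text
t: 3.73
tcp_pos: [0.5956, -0.1418, 0.1165]
ee_rot: [-0.0, 0.679, 0.734, 0.0]
contact_force: [0.5, -0.4, -0.5]
finger_gap: 0.425
finger_force: 10.0
```

>>> move_arm([
  [[3.5, -0.4, 0, 0, 0, 0], [7, -0.8, 0, 0, 0, 0], [10.5, -1.2, 0, 0, 0, 0], [13.5, -1.6, 0, 0, 0, 0], [15.5, -1.8, 0, 0, 0, 0]],
])

```text
t: 4.15
tcp_pos: [0.5653, 0.0123, 0.1166]
ee_rot: [-0.001, 0.679, 0.734, 0.0]
contact_force: [0.4, 0.1, -0.4]
finger_gap: 0.427
finger_force: 10.0
```

>>> move_arm([
  [[0, 0, 0, 0, 0, 0], [0, 0, 0, 0, 0, 0], [0, 0, 0, 0, 0, 0], [0, 0, 0, 0, 0, 0]],
])

```text
t: 4.48
tcp_pos: [0.5671, 0.0081, 0.1168]
ee_rot: [0.0, 0.68, 0.733, -0.0]
contact_force: [0.4, 0.0, 0.3]
finger_gap: 0.429
finger_force: 10.0
```

```bash
python3 - <<'E'
from h import *
import pickle
c=env.capture("wrist");pickle.dump(c,open("w2.pkl","wb"));cv2.imwrite("pics/w2.png",c["color"])
W=cloud(c);ok=c["depth"]>0;g=[.5655,.012]
print(pix(c,[.5655,.012,.02]))
m=ok&(np.hypot(W[...,0]-g[0],W[...,1]-g[1])<.085)&(W[...,2]>.016)&(W[...,2]<.032);P=W[m];print(m.sum(),cv2.minAreaRect((P[:,:2]*1000).astype(np.float32)),np.median(P[:,2]))
E
python3 go.py 0.5655 0.012 0.037 4.4
```

```text
[314.97293727 247.52089063]
16913 ((566.078125, 25.162342071533203), (110.29891204833984, 86.46407318115234), 4.653038024902344) 0.020521271153376434
t 4.53 shift cm [ 0.41 -0.12  7.98] turn [ 0.01  0.02 -0.08] gap 3.98 F [ 0.3 -0.2 -1.5]
```

View pics/w2.png

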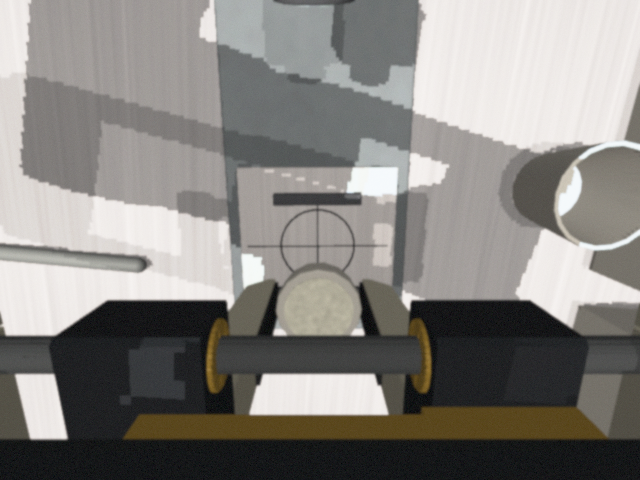

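The ring centre shows at (318,246), with the upper stop bar at y≈198. The held dish is at (319,305).

Run:
```python
from h import *
import pickle
c=pickle.load(open("w2.pkl","rb"));W=cloud(c);ok=c["depth"]>0
print("ring",px(c,318,246,3), px(c,282,246,2),px(c,354,246,2),px(c,318,208,2))
print("dish",px(c,319,305,3))
s=env.get_state();g=s["tcp_pos"]
m=ok&(np.hypot(W[...,0]-g[0],W[...,1]-g[1])<.03)&(W[...,2]>.1);m[:260]=0;m[345:]=0
P=W[m&(abs(W[...,2]-np.median(W[303:308,315:322,2]))<.002)];print(len(P),P.min(0),P.max(0),g)
b=c["color"].max(-1)<70;b[:188]=0;b[208:]=0;b[:,:265]=0;b[:,370:]=0;v,u=np.nonzero(b);print("bar",u.min(),u.max(),v.min(),v.max())
print(px(c,u.mean(),v.mean(),1))
```

```text
ring [0.56757085 0.01342044 0.02052103] [0.54191362 0.01152725 0.02078636] [0.59320675 0.01547305 0.02088794] [0.56549272 0.04067712 0.02067595]
dish [0.56834458 0.01015378 0.11699314]
4877 [ 0.53790621 -0.0066016   0.11487693] [0.5947728  0.02694278 0.11884405] [0.56701815 0.00800733 0.11675293]
bar 274 359 194 204
[0.56117946 0.04766952 0.02826856]
```

>>> move_arm([
  [[0.4, 0, 1.5, 0, 0, 0], [0.4, 0, 3, 0, 0, 0], [0.4, 0, 4.5, 0, 0, 0], [0.4, 0, 6, 0, 0, 0], [0.4, 0, 6.7, 0, 0, 0]],
])

```text
t: 4.95
tcp_pos: [0.5655, 0.0123, 0.0479]
ee_rot: [-0.001, 0.68, 0.733, -0.001]
contact_force: [-1.1, -0.1, -0.9]
finger_gap: 0.425
finger_force: 10.0
```

>>> move_arm([
  [[0, 0, 0, 0, 0, 0], [0, 0, 0, 0, 0, 0], [0, 0, 0, 0, 0, 0], [0, 0, 0, 0, 0, 0]],
])

```text
t: 5.28
tcp_pos: [0.5671, 0.013, 0.0508]
ee_rot: [0.001, 0.679, 0.734, 0.001]
contact_force: [0.1, 0.2, -0.1]
finger_gap: 0.425
finger_force: 10.0
```

```bash
python3 - <<'E'
from h import *
import pickle
c=env.capture("wrist");pickle.dump(c,open("w3.pkl","wb"))
cv2.imwrite("pics/w3.png",cv2.resize(c["color"][200:400,200:440],None,fx=3,fy=3,interpolation=cv2.INTER_CUBIC))
for p in ([.5655,.012,.02],[.5675,.0134,.02]): print(pix(c,p))
E
python3 go.py 0.5665 0.0127 0.037 4.4
```

```text
[312.98948568 286.63579931]
[316.85907382 284.47714089]
t 5.33 shift cm [-0.04 -0.06  1.38] turn [0.1  0.03 0.  ] gap 3.95 F [-0.9 -0.3 -0.1]
```

View pics/w3.png

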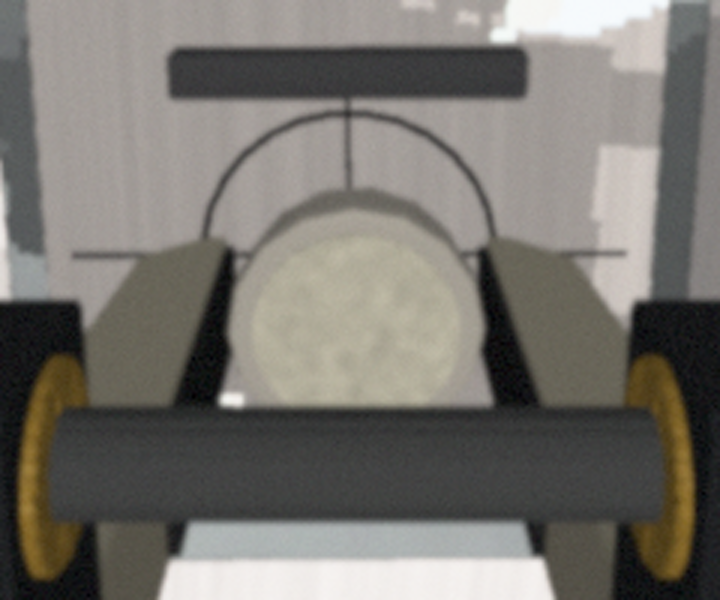

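In the crop the ring centre is at (349,254) and the dish's top-face centre at (357,336). I'll compare the two in world coordinates.

Run:
```python
from h import *
import pickle
c=pickle.load(open("w3.pkl","rb"))
def at(u,v,z):
    r=c["R"].T@np.linalg.inv(c["K"])@[u,v,1];o=-c["R"].T@c["t"];return o+r*(z-o[2])/r[2]
r=at(200+349/3,200+254/3,.02);zt=px(c,319,310,2)[2]
d=at(200+357.5/3,200+336/3,.0505);print(r,d,zt)
bc=at(200+348/3,200+97/3,.028);print("bar near top edge",bc)
s=env.get_state();R=rot(s);print("tcp",s["tcp_pos"],"tool shift cm",R.T@(r-d)*100)
```

```text
[0.56722412 0.01326955 0.02      ] [0.56879102 0.01135952 0.0505    ] 0.05083454240851778
bar near top edge [0.56476235 0.04387179 0.028     ]
tcp [0.56705436 0.01312717 0.05083046] tool shift cm [ 0.20389977 -0.14710874  3.04964222]
```

>>> move_arm([
  [[0.2, -0.15, 0.4, 0, 0, 0], [0.2, -0.15, 0.8, 0, 0, 0], [0.2, -0.15, 1.1, 0, 0, 0], [0.2, -0.15, 1.35, 0, 0, 0], [0.2, -0.15, 1.35, 0, 0, 0]],
])

```text
t: 5.75
tcp_pos: [0.5644, 0.0154, 0.036]
ee_rot: [-0.0, 0.679, 0.734, -0.0]
contact_force: [0.4, -1.2, 0.0]
finger_gap: 0.425
finger_force: 10.0
```

>>> move_arm([
  [[0, 0, 0, 0, 0, 0], [0, 0, 0, 0, 0, 0], [0, 0, 0, 0, 0, 0], [0, 0, 0, 0, 0, 0]],
])

```text
t: 6.08
tcp_pos: [0.5646, 0.0152, 0.0363]
ee_rot: [-0.0, 0.679, 0.734, -0.0]
contact_force: [-0.5, -0.3, 0.4]
finger_gap: 0.428
finger_force: 10.0
```

```bash
python3 go.py 0.5655 0.0151 0.0369 4.4
```

```text
t 6.08 shift cm [-0.02  0.08 -0.06] turn [-0.   -0.    0.01] gap 3.98 F [-0.5 -0.3  0.4]
```

>>> move_arm([
  [[0, 0.06, 0, 0, 0, 0], [0, 0.06, 0, 0, 0, 0], [0, 0.06, 0, 0, 0, 0]],
])

```text
t: 6.33
tcp_pos: [0.5653, 0.0153, 0.0364]
ee_rot: [0.0, 0.679, 0.734, 0.0]
contact_force: [0.6, -0.3, -0.9]
finger_gap: 0.425
finger_force: 10.0
```

>>> move_arm([
  [[0, 0, 0, 0, 0, 0], [0, 0, 0, 0, 0, 0], [0, 0, 0, 0, 0, 0], [0, 0, 0, 0, 0, 0], [0, 0, 0, 0, 0, 0]],
], fingers=6.5)

```text
t: 6.75
tcp_pos: [0.5653, 0.0153, 0.0364]
ee_rot: [0.0, 0.679, 0.734, 0.0]
contact_force: [-0.4, -0.7, 0.4]
finger_gap: 0.69
finger_force: 0.0
```

>>> move_arm([
  [[0, 0, -1, 0, 0, 0], [0, 0, -3, 0, 0, 0], [0, 0, -6, 0, 0, 0], [0, 0, -9, 0, 0, 0], [-3, 0, -12, 0, 0, 0]],
])

```text
t: 7.17
tcp_pos: [0.5667, -0.0104, 0.1578]
ee_rot: [-0.001, 0.678, 0.735, 0.001]
contact_force: [0.5, -0.4, 0.1]
finger_gap: 0.703
finger_force: 0.0
```

>>> move_arm([
  [[0, 0, -3, 0, 0, 0], [0, 0, -6, 0, 0, 0], [0, 0, -6, 0, 0, 0], [0, 0, -6, 0, 0, 0], [0, 0, -6, 0, 0, 0]],
])

```text
t: 7.58
tcp_pos: [0.5671, -0.014, 0.2159]
ee_rot: [-0.0, 0.679, 0.734, -0.0]
contact_force: [-0.7, -0.1, 0.9]
finger_gap: 0.7
finger_force: 0.0
```

```bash
python3 - <<'E'
from h import *
import pickle
c=env.capture("wrist");pickle.dump(c,open("w4.pkl","wb"))
u,v=pix(c,[.5655,.0132,.02]).round().astype(int);print(u,v)
u0,v0=max(u-120,0),max(v-100,0);print(u0,v0)
cv2.imwrite("pics/w4.png",cv2.resize(c["color"][v0:v0+200,u0:u0+240],None,fx=3,fy=3,interpolation=cv2.INTER_CUBIC))
W=cloud(c);ok=c["depth"]>0
m=ok&(np.hypot(W[...,0]-.566,W[...,1]-.0132)<.028)&(abs(W[...,2]-.036)<.003)&(W[...,2]>.034);P=W[m];print("dish",m.sum(),cv2.minEnclosingCircle((P[:,:2]*1000).astype(np.float32)),P[:,2].min(),P[:,2].max())
E
python3 go.py 0.5498 0.2117 0.235 4.4
```

```text
318 199
198 99
dish 1417 ((566.5654907226562, 14.09345817565918), 19.929338455200195) 0.03413921752295771 0.03891633034639971
t 7.63 shift cm [22.62  0.05 -1.99] turn [-0.1  -0.03  0.02] gap 6.49 F [0.2 0.3 0.4]
```

View pics/w4.png

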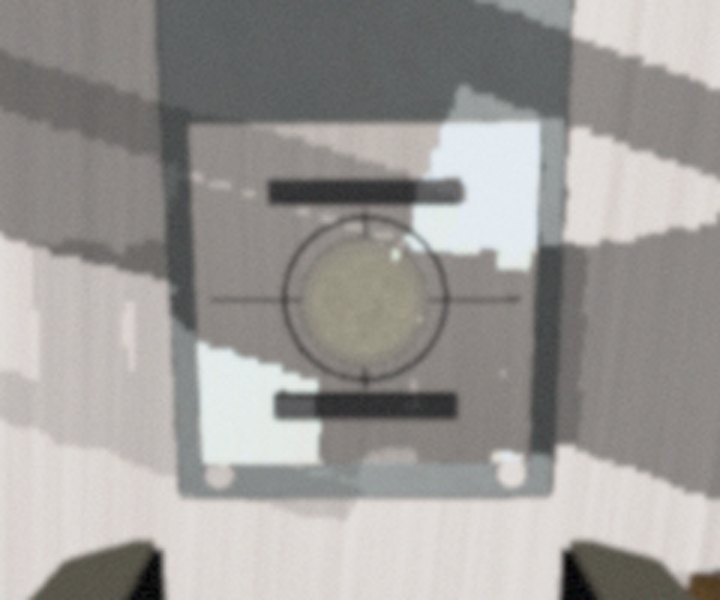

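The dish is at (364,299) and the ring centre at (366,298), so it is level and centred to within about 1 mm. The next target is the mast.

>>> move_arm([
  [[2, 0, -3, 0, 0, 0], [6, 0, -3, 0, 0, 0], [10, 0, -3, 0, 0, 0], [14, 0, -3, 0, 0, 0], [18, 0, -3, 0, 0, 0]],
], fingers=7)

```text
t: 8.05
tcp_pos: [0.5524, 0.1669, 0.2442]
ee_rot: [-0.001, 0.68, 0.734, -0.001]
contact_force: [0.3, -1.0, -0.8]
finger_gap: 0.75
finger_force: 0.0
```

>>> move_arm([
  [[2.5, 0, 0, 0, 0, 0], [4, 0, 0, 0, 0, 0], [4.6, 0, 0, 0, 0, 0], [4.6, 0, 0, 0, 0, 0], [4.6, 0, 0, 0, 0, 0]],
])

```text
t: 8.47
tcp_pos: [0.5498, 0.2107, 0.2448]
ee_rot: [-0.0, 0.679, 0.734, -0.001]
contact_force: [-0.8, 0.1, -0.3]
finger_gap: 0.757
finger_force: 0.0
```

```bash
python3 go.py 0.5503 0.2122 0.164 4.4
python3 - <<'E'
from h import *
c=env.capture("wrist");cv2.imwrite("pics/w5.png",c["color"])
W=cloud(c);m=(c["depth"]>0)&(np.hypot(W[...,0]-.55,W[...,1]-.212)<.03)&(abs(W[...,2]-.193)<.004);P=W[m];print(m.sum(),cv2.minAreaRect((P[:,:2]*1000).astype(np.float32)) if m.any() else 0, pix(c,[.55,.212,.193]))
E
```

```text
t 8.47 shift cm [0.15 0.08 8.08] turn [-0.11  0.05  0.04] gap 7.04 F [-0.8  0.1 -0.3]
2337 ((550.8983154296875, 213.40216064453125), (29.929784774780273, 29.650123596191406), 4.463282585144043) [317.18155441 270.8167672 ]
```

View pics/w5.png

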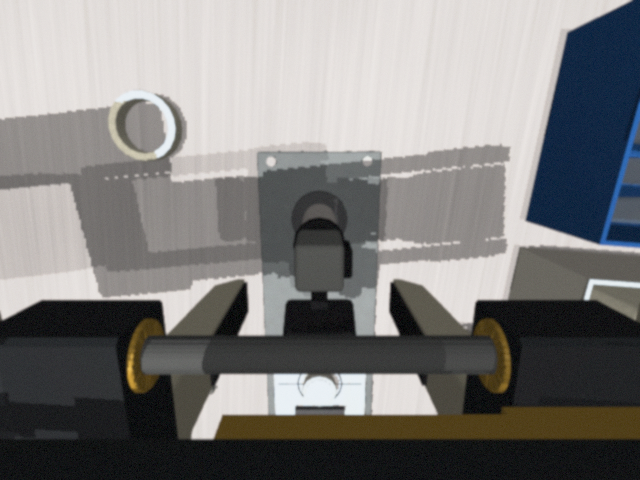

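The block is at (320,262), with the button on its right at (348,258). Lowering over it.

>>> move_arm([
  [[0.15, 0.1, 2, 0, 0, 0], [0.15, 0.1, 4, 0, 0, 0], [0.15, 0.1, 6, 0, 0, 0], [0.15, 0.1, 7.6, 0, 0, 0], [0.15, 0.1, 8.1, 0, 0, 0]],
])

```text
t: 8.93
tcp_pos: [0.5497, 0.2108, 0.1619]
ee_rot: [-0.001, 0.68, 0.733, -0.002]
contact_force: [-0.8, -0.6, -0.1]
finger_gap: 0.751
finger_force: 0.0
```

>>> move_arm([
  [[0, 0, 0, 0, 0, 0], [0, 0, 0, 0, 0, 0], [0, 0, 0, 0, 0, 0], [0, 0, 0, 0, 0, 0]],
])

```text
t: 9.27
tcp_pos: [0.5519, 0.2127, 0.1662]
ee_rot: [0.001, 0.68, 0.734, 0.001]
contact_force: [0.3, 0.0, 0.3]
finger_gap: 0.749
finger_force: 0.0
```

```bash
python3 go.py 0.5508 0.2125 0.164 4.4
```

```text
t 9.27 shift cm [-0.01 -0.11  0.22] turn [ 0.14 -0.01 -0.01] gap 6.97 F [0.3 0.  0.3]
```

>>> move_arm([
  [[0, -0.1, 0.1, 0, 0, 0], [0, -0.1, 0.1, 0, 0, 0], [0, -0.1, 0.1, 0, 0, 0]],
])

```text
t: 9.52
tcp_pos: [0.5501, 0.2129, 0.1642]
ee_rot: [0.0, 0.679, 0.734, 0.0]
contact_force: [0.2, -0.8, 0.6]
finger_gap: 0.753
finger_force: 0.0
```

>>> move_arm([
  [[0, 0, 0, 0, 0, 0], [0, 0, 0, 0, 0, 0], [0, 0, 0, 0, 0, 0], [0, 0, 0, 0, 0, 0], [0, 0, 0, 0, 0, 0]],
], fingers=2.0, newtons=35)

```text
t: 9.93
tcp_pos: [0.55, 0.2127, 0.1638]
ee_rot: [0.0, 0.679, 0.734, -0.0]
contact_force: [0.6, 0.4, -0.4]
finger_gap: 0.444
finger_force: 1.1
```

>>> move_arm([
  [[0, 0, 0, 0, 0, 0], [0, 0, 0, 0, 0, 0], [0, 0, 0, 0, 0, 0], [0, 0, 0, 0, 0, 0], [0, 0, 0, 0, 0, 0]],
])

```text
t: 10.35
tcp_pos: [0.5501, 0.2127, 0.1638]
ee_rot: [0.0, 0.679, 0.734, 0.0]
contact_force: [0.8, 0.1, -0.9]
finger_gap: 0.329
finger_force: 35.0
```

```bash
python3 go.py 0.5508 0.2125 0.164 4.4
```

```text
t 10.35 shift cm [-0.03  0.07 -0.02] turn [0.01 0.   0.01] gap 3.06 F [ 0.8  0.1 -0.9]
```

The gap is 3.06 cm, so the button is fully in. Raising the mast 9.5 cm, then gently onto the end.

>>> move_arm([
  [[0, 0, -0.5, 0, 0, 0], [0, 0, -1.5, 0, 0, 0], [0, 0, -2.5, 0, 0, 0], [0, 0, -3.5, 0, 0, 0], [0, 0, -4, 0, 0, 0]],
])

```text
t: 10.77
tcp_pos: [0.5501, 0.2127, 0.2051]
ee_rot: [0.0, 0.679, 0.734, 0.0]
contact_force: [3.0, 0.5, -6.8]
finger_gap: 0.329
finger_force: 35.0
```

>>> move_arm([
  [[0, 0, -1, 0, 0, 0], [0, 0, -2, 0, 0, 0], [0, 0, -3, 0, 0, 0], [0, 0, -4, 0, 0, 0], [0, 0, -4.5, 0, 0, 0]],
])

```text
t: 11.18
tcp_pos: [0.5501, 0.2127, 0.2506]
ee_rot: [0.0, 0.679, 0.734, 0.0]
contact_force: [3.9, 0.7, -7.2]
finger_gap: 0.326
finger_force: 35.0
```

>>> move_arm([
  [[0, 0, -0.4, 0, 0, 0], [0, 0, -0.8, 0, 0, 0], [0, 0, -1, 0, 0, 0], [0, 0, -1.2, 0, 0, 0], [0, 0, -1.2, 0, 0, 0]],
])

```text
t: 11.6
tcp_pos: [0.5501, 0.2127, 0.2612]
ee_rot: [0.0, 0.679, 0.734, 0.0]
contact_force: [4.3, 0.3, -5.9]
finger_gap: 0.326
finger_force: 35.0
```

```bash
python3 go.py 0.5501 0.2127 0.2638 4.4
```

```text
t 11.6 shift cm [-0.    0.   -0.26] turn [ 0.02 -0.    0.01] gap 3.04 F [ 4.3  0.3 -5.9]
```

>>> move_arm([
  [[0, 0, -0.1, 0, 0, 0], [0, 0, -0.2, 0, 0, 0], [0, 0, -0.25, 0, 0, 0], [0, 0, -0.3, 0, 0, 0], [0, 0, -0.3, 0, 0, 0]],
])

```text
t: 12.02
tcp_pos: [0.5501, 0.2127, 0.2638]
ee_rot: [0.0, 0.679, 0.734, -0.0]
contact_force: [4.9, 0.6, -5.2]
finger_gap: 0.329
finger_force: 35.0
```

>>> move_arm([
  [[0, 0, -0.05, 0, 0, 0], [0, 0, -0.1, 0, 0, 0], [0, 0, -0.1, 0, 0, 0]],
])

```text
t: 12.27
tcp_pos: [0.5501, 0.2127, 0.2638]
ee_rot: [-0.0, 0.679, 0.734, -0.0]
contact_force: [5.1, 1.3, -10.6]
finger_gap: 0.328
finger_force: 35.0
```

TCP has stopped at exactly +100 mm and the force is rising, so the mast is at its hard end. One last check before handing in.

>>> move_arm([
  [[0, 0, 0, 0, 0, 0], [0, 0, 0, 0, 0, 0], [0, 0, 0, 0, 0, 0], [0, 0, 0, 0, 0, 0]],
])

```text
t: 12.6
tcp_pos: [0.55, 0.2127, 0.2638]
ee_rot: [-0.0, 0.679, 0.734, -0.0]
contact_force: [5.3, 1.8, -10.1]
finger_gap: 0.326
finger_force: 35.0
```

```bash
python3 go.py 0.5501 0.2127 0.2638 4.4
python3 - <<'E'
from h import *
c=env.capture("side");cv2.imwrite("pics/end.png",c["color"])
E
```

```text
t 12.6 shift cm [-0.    0.01  0.  ] turn [-0.05  0.    0.01] gap 3.03 F [  5.3   1.8 -10.1]
```

View pics/end.png

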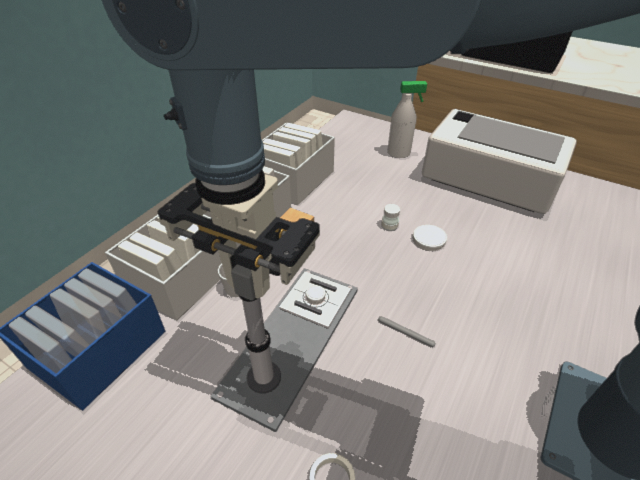

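The view shows the dish on the ring at (316,294), the mast extended and held by the grip at about (245,275), and the bystanders that can be seen are where they started.

```bash
python3 -c "
from plant import env
print(env.sign_off())"
```

```text
the job is handed in; nothing more can be done
None
```

The dish is level and centred on the stage ring to within about 1 mm, and the gripper is holding the camera mast at its second stop, 100 mm out, with the button pressed in; handed in at about 12.6 s of the 51 s allowed.

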